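Open the pressure cap of a small lab tank and lay it in the glass dish

ROBOT

A 7-joint arm with a two-finger parallel gripper is mounted at the origin on a cart in front of the work surface, level with it; the furniture and walls round the work are solid. World frame = base frame: x ahead of the robot, y to its left, z up, the work surface at z = 0. Lengths are in m, angles in rad, forces in N, time in s.
With the tool pointing down it reaches from about 0.35 to 0.775 m from the base axis. Payload 3.1 kg.
Tool frame: the origin (TCP) lies at the very end of the fingers, on their centre line; the grasp point (between the pads) lies 19 mm behind it (manip.grasp_offset is the x of the grasp point in the tool frame, in m); x points along the fingers, y is the direction in which the jaws open and shut, and the axes are right-handed (so a half turn about x gives the same grasp; the last joint's range is limited). The gripper opens to 85 mm and grips with 20 to 120 N. Pads are 22 mm wide; open, the fingers measure 114 mm over their backs; the gripper's body (76 mm by 85 mm) begins 54 mm behind the grasp point. The pads swing forward as they close: fully open they stand 13 mm farther back than shut.
Start: joints at [-1.336, 0.311, 0.014, 1.512, -0.004, 1.319, -0.027], TCP at [0.15, 0.529, 0.231] pointing down, gripper open.
Joint ranges: [-2.7, 2.7], [-0.3, 1.91], [-1.27, 1.3], [0.12, 2.57], [-1.44, 4.58], [0.2, 2.03], [-3.05, 3.05]. Speed limits (rad/s): [2.79, 2.79, 3.14, 3.14, 3.14, 3.14, 3.14].

INTERFACE

Orientations are given as a unit quaternion [x, y, z, w].
In Python, from cell import manip, viewer gives the robot as it stands.
- The arm moves only by the tool step_arm, never from a script. Its argument "series" is a list of rows, each an object with "translation": the shift along the tool's x, y, z in cm, a list of three; "twist": the turn, a rotation vector about the tool's x, y, z in degrees, a list of three; "hand": the finger opening in cm, from 0 to 8.54. In form: [{"translation": [x, y, z], "twist": [rx, ry, rz], "hand": hand}, ...]. A call has 1 to 5 rows; each row is the pose to reach, as a shift and turn from the pose commanded when the call began, along the tool's axes at that moment; what a row does not reach only later rows make up. A row lasts 1/10 s, in which the tool goes at most 50 mm and 8.59 degrees, less where a joint would pass 70% of its speed; a pose out of reach is approached as far as the arm can. A call with a gripper value outside its range is refused whole. The fingers move at their own pace and stop on an object; "force" is the grip in N (left out, the last holds). Time passes only in rows, so rows that repeat a pose let the fingers close. It gives the time, the measured TCP pose, the force and the opening at its end, in the units of the state.
- manip.observe(): the state, without advancing time (a new reading comes with each control period).
- viewer.get_image(name): name is "scene" or "top"; returns (picture, depth): 420x560x3 uint8, red, green, blue; 420x560 float32, m along the optical axis (not along the pixel's ray), 0 where there is no reading.
- viewer.get_calibration(name): a dict with "fx", "fy", "cx", "cy" (pixels), "k1" (the pictures are not rectified: a ray, as slopes to the right and down, at radius r is drawn at 1 + k1 r^2 times it, then the intrinsics apply), "rvec" (rotation vector, rad) and "tvec" (3), from world to camera coordinates, as OpenCV has them. Camera axes: x right, y down, z forward; pixel columns grow to the right and rows downward; lengths in m; the calibration is good to about 2 mm. A picture is of the moment at which its call begins. get_calibration takes no time and is no camera call.
- manip.job_done(): hands the job in, once; it reports no verdict.
The state is a dict: "clock": time; "joint_pos": joint angles; "qd": joint speeds; "tau": joint torques, N m; "ee_pos": TCP position; "orientation": TCP orientation; "wrist_force": force on the tool from outside, world axes, zero at the start; "ft_torque": the same for the moment, N m; "grip_width": finger opening in m.
Only numpy, scipy, OpenCV 4.12 (cv2) and the standard library are available. Lean on these libraries where they do the work, as an engineer would, in place of code of your own. Each camera call takes 0.05 s, during which the arm holds its last target.

TASK

Open the small metal pressure tank: turn its black cap anticlockwise to its first stop, press it down there, turn it on past the stop until it is released, and lift it off. Do not force the cap against its stops. Set the cap down gently, standing upright on its stem, in the flat glass dish, and leave the vials and the stopper alone.

Things in the scene. Friction and masses are not known exactly. Their poses are not given: they have to be found in the camera images.
- tank: Upright round aluminium pressure tank fixed to the table, 120 mm across, body 85 mm high, steel neck on top (54 mm across, mouth 125 mm above the table). A 38 mm gauge on its -x side and a brass outlet stub on its +x side, both below 60 mm height, stay within 85 mm of the axis. Origin on the axis at table height, z up.
- neck_mouth (a point): Centre of the neck's mouth, on the axis, 125 mm above the table. The cap turns anticlockwise from above (positive about z) with light drag (under 0.12 N m) to a hard first stop 0.13 to 0.9 rad from its start; the angle is hidden and differs each time: feel for it (0.25 N m is plenty). Cap and tank must not press on each other with over 60 N.
- cap: Black pressure cap, loose, about 0.12 kg, held in the neck by two lugs. Origin: centre of the underside of its steel stem, z up, x along the finger bar. Stem 29 mm across, 24 mm long; disc 62 mm across from z = 24 to 34 mm; finger bar on top. It starts with the stem's foot 12 mm below the neck's mouth and the disc 12 mm clear above the mouth.
- cap_grip (a point): Point on the cap's axis, 55 mm above the cap's origin, in the straight finger bar: 50 mm long (cap's x), 14 mm thick (cap's y), from z = 34 to 61 mm; its top starts 174 mm above the table. The bar is the place to grip.
- dish: Flat round clear-glass dish, 85 mm across, 16 mm high, floor 2 mm thick, inside about 76 mm wide, loose on the table, left of the tank. Origin at the centre of its underside.
- vial_a: Small glass vial with a white cap, 27 mm across, 58 mm high; a bystander. Origin at its underside.
- vial_b: Small glass vial like the other, 27 mm across, 58 mm high; a bystander. Origin at its underside.
- stopper: Tan stopper, 33 mm across, 26 mm high; a bystander. Origin at its underside.
- cap_disc (a point): Centre of the disc's upper face, 34 mm above the cap's origin. A spring pushes the cap up with about 8 N, 0.5 N more per mm pressed. Before the first stop a raised floor lets it go down only 2 mm. Within 0.05 rad of the stop it can be pressed down 7 mm at most; pressed over 4 mm (5 to 6 is comfortable, about 11 N) it turns on below the stop.
- cap_lugs (a point): Middle of the two lugs at the stem's foot, 3 mm above the cap's origin; 40 mm over both, along the cap's x, 6 mm high. From 0.58 to 0.76 rad past the first stop they stand in the open slots: there the cap lifts straight out, and if let the spring raises it to 3 mm above its starting height. A hard end of travel comes about 0.77 rad past the first stop.
Things that resemble listed ones, but are neither listed nor needed, are in the scene too. Several things have the shape of the cap; the one meant has the colours described above.

How it is judged:
On the way, in this order (a step that is already met when the one before it is completed fails the run):
1. the cap is pressed down past its first stop, at least 3.5 mm below its starting height in the neck (z of cap in the frame of tank below 0.1095 m and horizontal distance between cap and neck_mouth below 0.008 m), for 0.1 s.
2. the cap is lifted off, its stem clear above the neck (z of cap in the frame of tank above 0.128 m), for 0.1 s.
At the end, for the whole second after the job is handed in: the cap stands upright (within 0.12 rad) and still on its stem on the floor of the glass dish, within 25 mm of the dish's centre; the dish lies flat on the table (horizontal distance between cap and dish below 0.025 m and z of cap in the frame of dish below 0.007 m and angle between cap's own z axis and vertical below 0.12 rad and height (world z) of dish below 0.006 m and angle between dish's own z axis and vertical below 0.08 rad and linear speed of cap below 0.02 m/s); the robot touches nothing.
It fails at once if the cap is forced: cap and tank press on each other with more than 60 N (contact force between cap and tank above 60 N).
It fails at once if the cap presses on the glass dish with more than 100 N, or is dropped into it (moving faster than 0.5 m/s within 30 mm of its floor) (contact force between cap and dish above 100 N or (linear speed of cap above 0.5 m/s and horizontal distance between cap and dish below 0.04 m and z of cap in the frame of dish below 0.03 m)).
It fails at once if a vial or the stopper is moved by more than 20 mm (distance of any of vial_a, vial_b, stopper from where it was at the start of the episode above 0.02 m).
It also fails if it takes over 72 s, if anything falls off the work surface, if the arm or the gripper's body presses on something with over 40 N, if the wrist force passes 120 N, or if a joint passes its speed limit or range.

## Working session

There is one attempt and no reset: what is moved stays moved. The work goes in short steps, Python scripts to look and compute and a tool call to move; the robot and the scene stay as the last step left them, time stands still between calls to the robot, and variables do not carry over. Pictures are saved under pics/ and viewed, and the job is handed in when it is done.

Besides the shell and the picture viewer there is one more tool, called after "Request:" in YAML: its name, and indented under it one key for each argument. step_arm: Moves the arm, as the interface text tells. Its arguments: {"type":"object","properties":{"series":{"type":"array"},"force":{"type":"number"}},"required":["series"]}

```bash
ls; mkdir -p pics; python3 - <<'E'
from cell import manip, viewer
import cv2, numpy as np
print(manip.observe(), manip.grasp_offset)
for n in ["scene","top"]:
    im,d=viewer.get_image(n); print(n,viewer.get_calibration(n))
    np.savez(f"pics/{n}0.npz",im=im,d=d)
    cv2.imwrite(f"pics/{n}0.png",cv2.resize(im[:,:,::-1],(800,600)))
E
```

```text
pics
{'clock': 0.0, 'joint_pos': array([-1.33569051,  0.31174213,  0.01396791,  1.51305657, -0.00441717,
        1.31922526, -0.0271788 ]), 'qd': array([-0.00206243,  0.00053818, -0.00170582,  0.0010054 , -0.00137018,
        0.0001873 ,  0.00131722]), 'tau': array([-2.27537867e-04, -3.79910088e+01,  1.45803527e-01, -2.30590671e+01,
        1.20845591e-02,  1.34210222e-02, -9.17871859e-06]), 'ee_pos': array([0.15007511, 0.5283598 , 0.2302122 ]), 'orientation': array([ 0.0966688 ,  0.70044145, -0.09835637,  0.70025919]), 'wrist_force': array([ 0.73454256,  0.09336207, -0.02222588]), 'ft_torque': array([ 0.03931199, -0.00523793, -0.03088262]), 'grip_width': 0.08546093006979216} -0.0187
scene {'fx': 388.7766181917136, 'fy': 388.7766181917136, 'cx': 282.10204185758147, 'cy': 206.11082636478793, 'k1': 0.01743547872852533, 'rvec': array([ 0.8421858 , -2.57256365,  1.02587585]), 'tvec': array([0.49140386, 0.27925443, 0.73725779])}
top {'fx': 485.2304695349808, 'fy': 485.2304695349808, 'cx': 278.1958835200373, 'cy': 207.48890020318177, 'k1': -0.1653945173277264, 'rvec': array([ 2.09459866, -2.12621695,  0.22522421]), 'tvec': array([0.06414665, 0.56794844, 1.22985918])}
```

View pics/scene0.png

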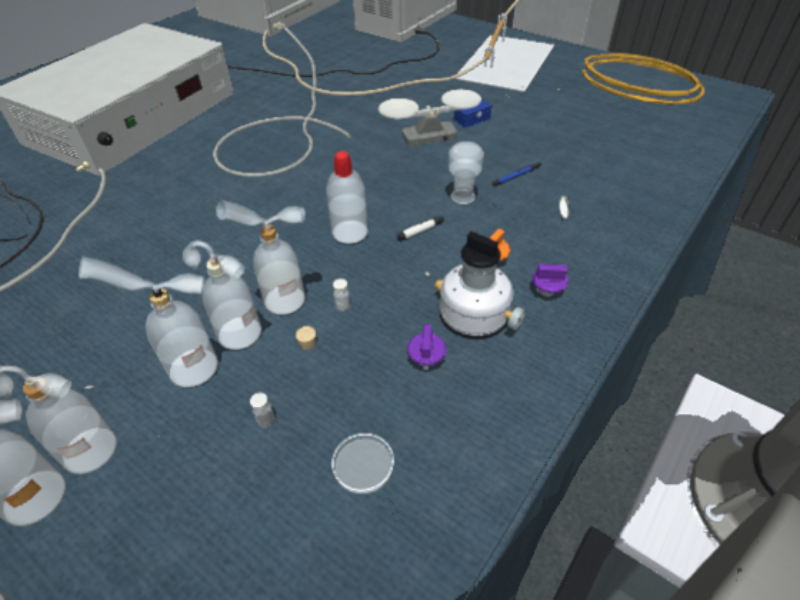

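View pics/top0.png

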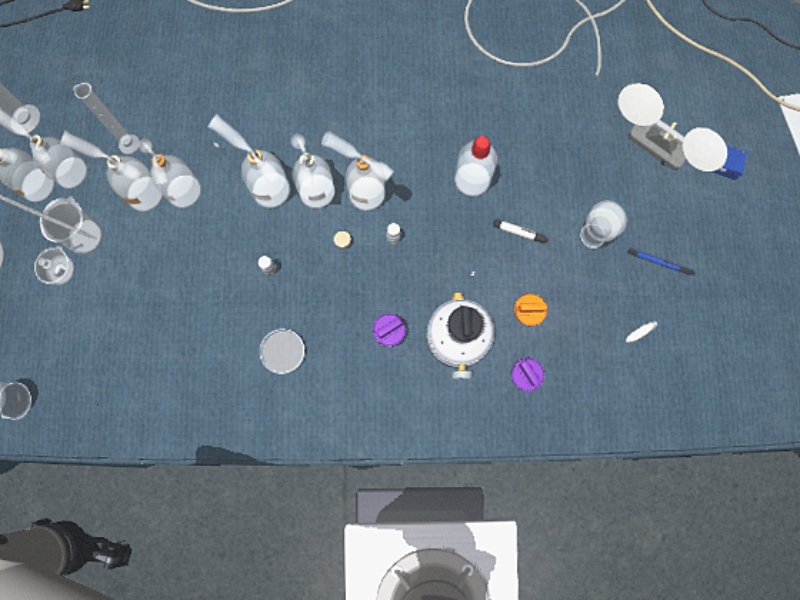

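The scene picture shows the tank with its black cap at about (480,280), the dish at (363,462), and the purple and orange lookalike caps beside the tank. In the top picture the black cap is at (466,323), the tank at (462,332) and the dish at (282,351). The vials are at (393,232) and (267,264), and the stopper is at (342,240).

```bash
cat > h.py <<'E'
import numpy as np, cv2
from cell import viewer, manip
from scipy.spatial.transform import Rotation as R
def rays(n,uv):
    c=viewer.get_calibration(n)
    uv=np.atleast_2d(np.asarray(uv,float))
    K=np.array([[c['fx'],0,c['cx']],[0,c['fy'],c['cy']],[0,0,1]])
    s=cv2.undistortPoints(uv[:,None],K,np.array([c['k1'],0,0,0]))[:,0]
    Rm=cv2.Rodrigues(c['rvec'])[0]
    o=-Rm.T@c['tvec']
    return o,np.c_[s,np.ones(len(s))]@Rm
def plane(n,uv,z):
    o,d=rays(n,uv); t=(z-o[2])/d[:,2]
    return o+t[:,None]*d
def cloud(n,d):
    v,u=np.mgrid[:d.shape[0],:d.shape[1]]
    o,r=rays(n,np.c_[u.ravel(),v.ravel()])
    return (o+r*d.ravel()[:,None]).reshape(d.shape+(3,))
def proj(n,p):
    c=viewer.get_calibration(n)
    K=np.array([[c['fx'],0,c['cx']],[0,c['fy'],c['cy']],[0,0,1]])
    return cv2.projectPoints(np.atleast_2d(p).astype(float),c['rvec'],c['tvec'],K,np.array([c['k1'],0,0,0,0]))[0][:,0]
E
python3 - <<'E'
from h import *
a=np.load('pics/top0.npz'); im,d=a['im'],a['d']
cv2.imwrite('pics/crop_t.png',cv2.resize(im[195:275,285:385,::-1],None,fx=8,fy=7.5,interpolation=cv2.INTER_CUBIC)[:600,:800])
b=np.load('pics/scene0.npz')
cv2.imwrite('pics/crop_s.png',cv2.resize(b['im'][155:245,285:395,::-1],None,fx=7,fy=6.6,interpolation=cv2.INTER_CUBIC)[:600,:800])
for n,x in (('top',a),('scene',b)):
    P=cloud(n,x['d']); im=x['im']
    hi=im.max(2)
    print(n)
    c=proj(n,[plane('top',[[326,226]],.16)[0]])[0]; print(c)
    vv,uu=np.mgrid[:420,:560]
    near=(np.hypot(uu-c[0],vv-c[1])<35)&(hi<60)
    for z0,z1 in((.14,.153),(.153,.168),(.168,.18)):
        m=near&(P[...,2]>z0)&(P[...,2]<z1)&(x['d']>0)
        q=P[m]; print(z0,len(q), q.mean(0) if len(q) else '', (q.min(0),q.max(0)) if len(q) else '')
    m=near&(P[...,2]>.168)&(P[...,2]<.18); q=P[m][:,:2]
    if len(q)>5:
        w,v=np.linalg.eigh(np.cov(q.T)); print('axis',np.degrees(np.arctan2(v[1,1],v[0,1])),w)
        print(cv2.minAreaRect((q*1000).astype(np.float32)))
E
```

```text
top
[326. 226.]
0.14 32 [ 0.50340622 -0.05636536  0.1462891 ] (array([ 0.47197794, -0.08861313,  0.14202932]), array([ 0.53264341, -0.03115827,  0.15166482]))
0.153 10 [ 0.49712665 -0.05449817  0.16242453] (array([ 0.47706192, -0.06117847,  0.15899684]), array([ 0.52158386, -0.05258045,  0.1674375 ]))
0.168 6 [ 0.52020319 -0.06523894  0.17277132] (array([ 0.51395624, -0.06670012,  0.17022172]), array([ 0.52430852, -0.06172025,  0.17537419]))
axis -160.3014927230007 [2.10670488e-06 1.83588075e-05]
((519.7993774414062, -65.46863555908203), (11.186406135559082, 3.5207276344299316), 22.265901565551758)
scene
[337.68608967 171.22232267]
0.14 274 [ 0.49724894 -0.04514788  0.14593064] (array([ 0.470072  , -0.0736882 ,  0.14017924]), array([ 0.53132166, -0.02742128,  0.15273898]))
0.153 108 [ 0.49801951 -0.05359011  0.16061597] (array([ 0.47542204, -0.06718361,  0.15311723]), array([ 0.52458434, -0.0502472 ,  0.16783419]))
0.168 106 [ 0.50033104 -0.05688338  0.17173657] (array([ 0.4752765 , -0.06563494,  0.16806873]), array([ 0.52421984, -0.05088161,  0.17639537]))
axis -179.47020359357623 [1.44616841e-05 1.91014578e-04]
((499.8311767578125, -57.73130798339844), (14.590572357177734, 49.1549072265625), 88.57640075683594)
```

```bash
python3 - <<'E'
from h import *
a=np.load('pics/top0.npz'); im,d=a['im'],a['d']
# tank body: bright pixels, shoulder z about 85mm ; dish
P=cloud('top',d)
for name,uv in dict(tank=(323,232),dish=(197,246),vb=(275,163),va=(187,185),stop=(239,168),pur=(273,231),pur2=(369,262),ora=(371,217)).items():
    print(name,P[uv[1],uv[0]],plane('top',[uv],0.03))
cv2.imwrite('pics/crop_d.png',cv2.resize(im[205:285,150:250,::-1],None,fx=8,fy=7.5,interpolation=cv2.INTER_CUBIC))
E
```

```text
tank [ 0.4865955  -0.05284356  0.14998171] [[ 0.50589056 -0.06432251  0.03      ]]
dish [0.475838   0.27974163 0.00594544] [[0.47258978 0.27571062 0.03      ]]
vb [0.69276688 0.06246478 0.05956393] [[0.70201006 0.06253996 0.03      ]]
va [0.63467142 0.3011331  0.06040172] [[0.6427825  0.30696334 0.03      ]]
stop [0.69038256 0.16304289 0.02585996] [[0.68912946 0.1627113  0.03      ]]
pur [0.50589751 0.07026109 0.05940702] [[0.51073699 0.0705175  0.03      ]]
pur2 [ 0.41980619 -0.18051418  0.05623587] [[ 0.42232807 -0.18548523  0.03      ]]
ora [ 0.53961143 -0.19157888  0.05823124] [[ 0.54500641 -0.19718369  0.03      ]]
```

View pics/crop_t.png

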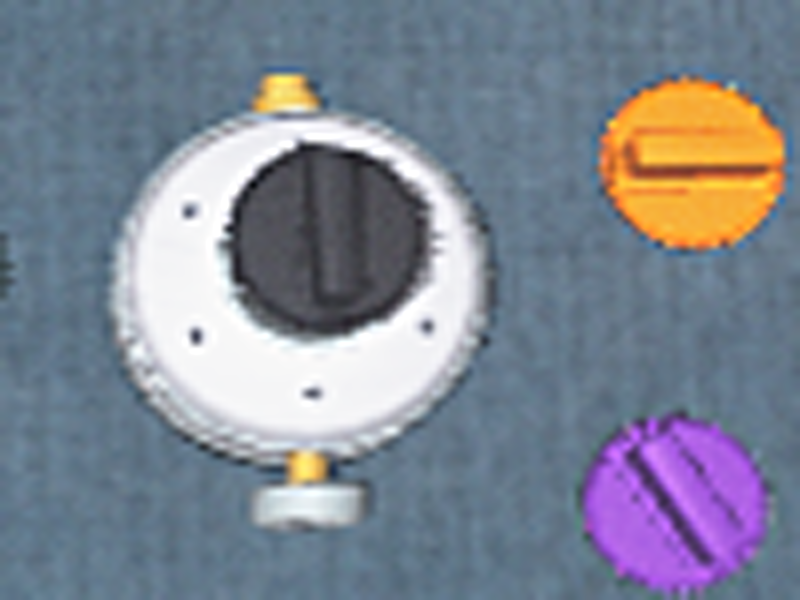

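View pics/crop_s.png

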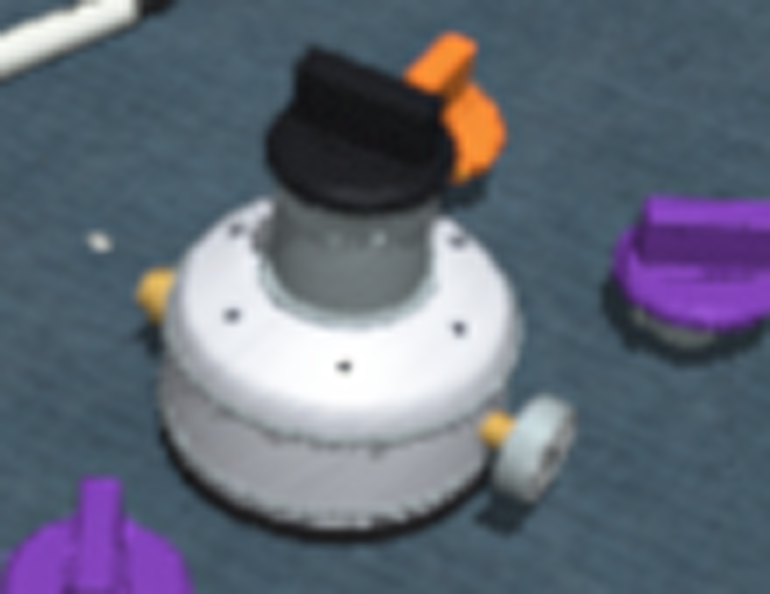

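View pics/crop_d.png

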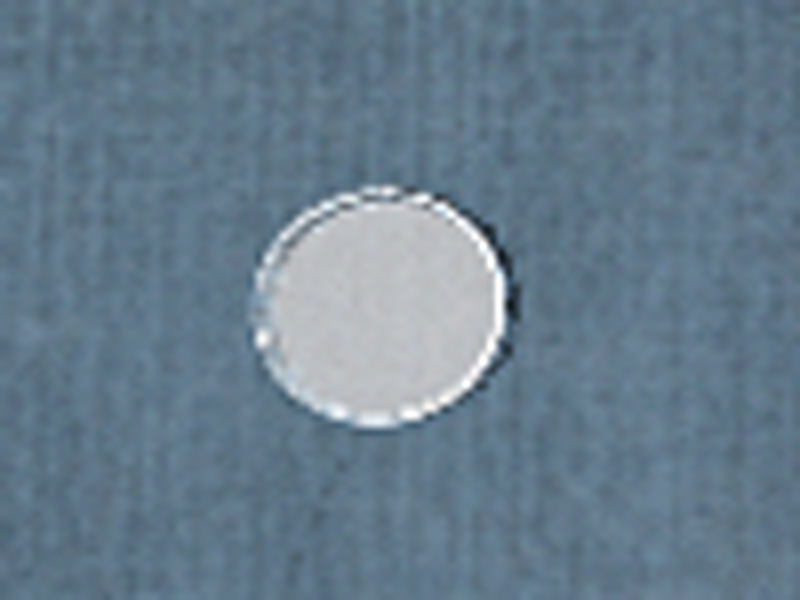

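The crops show the bar's top face running from about (332,150) to (343,295) in the top crop, so it lies nearly along world x. The disc is centred near (330,240), and the dish rim is a clear ellipse centred at (382,305) in its crop.

```bash
python3 - <<'E'
from h import *
def c2t(p): p=np.array(p,float); return np.c_[285+(p[:,0]+.5)/8-.5,195+(p[:,1]+.5)/7.5-.5]
print('bar top',plane('top',c2t([[305,148],[358,150],[322,300],[365,292]]),.174)[:,:2])
a=np.load('pics/top0.npz'); b=np.load('pics/scene0.npz')
# disc by black mask
for n,x,box in(('top',a,(305,205,350,250)),('scene',b,(315,150,355,190))):
    im=x['im'].astype(int); m=(im.max(2)<75)
    mm=np.zeros_like(m); u0,v0,u1,v1=box; mm[v0:v1,u0:u1]=m[v0:v1,u0:u1]
    k,l,st,ce=cv2.connectedComponentsWithStats(mm.astype(np.uint8)); i=1+st[1:,4].argmax()
    c=cv2.findContours((l==i).astype(np.uint8),0,1)[0]; c=max(c,key=len); print(n,st[i],ce[i])
    if n=='top':
        w=plane(n,c[:,0],.145)[:,:2]*1000
        print('disc',cv2.minEnclosingCircle(w.astype(np.float32)),cv2.fitEllipse(w.astype(np.float32)))
    P=cloud(n,x['d'])[l==i]
    q=P[(P[:,2]>.169)&(P[:,2]<.178)]; 
    if len(q)>20:print('bar',cv2.minAreaRect((q[:,:2]*1000).astype(np.float32)),len(q))
    # disc edges with cloud
    q=P[(P[:,2]>.138)&(P[:,2]<.151)]; print('disc cloud',cv2.minEnclosingCircle((q[:,:2]*1000).astype(np.float32)),len(q))
# bright tank body ellipse at shoulder z~.075
im=a['im'].astype(int)
hsv=cv2.cvtColor(a['im'],cv2.COLOR_RGB2HSV); m=((hsv[...,1]<30)&(hsv[...,2]>140)).astype(np.uint8)
mm=np.zeros_like(m); mm[205:259,295:352]=m[205:259,295:352]
c=max(cv2.findContours(mm,0,1)[0],key=cv2.contourArea); c=cv2.convexHull(c)
for z in(.06,.085): print('tank',z,cv2.minEnclosingCircle((plane('top',c[:,0],z)[:,:2]*1000).astype(np.float32)))
# gauge & stub positions
for z in(.03,.045):print('gauge',plane('top',c2t([[308,505],[285,90]]),z)[:,:2])
# dish
mm=np.zeros_like(m); m=((hsv[...,1]<70)&(hsv[...,2]>130)).astype(np.uint8); mm[220:272,175:222]=m[220:272,175:222]
c=max(cv2.findContours(mm,0,1)[0],key=cv2.contourArea); c=cv2.convexHull(c)
for z in (.003,.016): w=(plane('top',c[:,0],z)[:,:2]*1000).astype(np.float32);print('dish',z,cv2.minEnclosingCircle(w),cv2.fitEllipse(w))
hs=cv2.cvtColor(b['im'],cv2.COLOR_RGB2HSV); m=((hs[...,1]<70)&(hs[...,2]>120)).astype(np.uint8); mm=np.zeros_like(m); mm[295:350,225:283]=m[295:350,225:283]
c=cv2.convexHull(np.vstack([k for k in cv2.findContours(mm,0,1)[0] if len(k)>5]))
for z in (.003,.016): w=(plane('scene',c[:,0],z)[:,:2]*1000).astype(np.float32);print('dish s',z,cv2.minEnclosingCircle(w),cv2.fitEllipse(w))
o=manip.observe(); print(R.from_quat(o['orientation']).as_matrix().round(3))
E
```

```text
bar top [[ 0.52600409 -0.0512331 ]
 [ 0.52509884 -0.06726221]
 [ 0.47643733 -0.05469494]
 [ 0.47880454 -0.06770518]]
top [313 214  25  25 157] [326.06369427 226.44585987]
disc ((502.00726318359375, -59.577877044677734), 30.867237091064453) ((501.8984069824219, -58.9514045715332), (54.303035736083984, 57.461097717285156), 11.804586410522461)
bar ((500.83184814453125, -60.49517059326172), (47.40339279174805, 13.97964859008789), 2.3810572624206543) 34
disc cloud ((501.80010986328125, -58.812686920166016), 31.091474533081055) 94
scene [323 162  32  26 544] [336.29044118 176.21691176]
bar ((499.7599182128906, -58.52560043334961), (48.87765121459961, 15.18275260925293), 1.1324498653411865) 100
disc cloud ((500.27093505859375, -57.71449661254883), 31.14378547668457) 273
tank 0.06 ((499.3786315917969, -58.388790130615234), 63.458309173583984)
tank 0.085 ((495.39178466796875, -56.057640075683594), 62.200931549072266)
gauge [[ 0.42510273 -0.06191406]
 [ 0.57619266 -0.05899297]]
gauge [[ 0.42362865 -0.06050694]
 [ 0.57296401 -0.05761977]]
dish 0.003 ((479.0738220214844, 280.6140441894531), 44.71158218383789) ((478.9197998046875, 280.9938659667969), (87.59359741210938, 89.15476989746094), 105.11918640136719)
dish 0.016 ((477.2904357910156, 278.43182373046875), 44.27074432373047) ((477.13787841796875, 278.8078918457031), (86.73006439208984, 88.27584838867188), 105.11935424804688)
dish s 0.003 ((479.5538024902344, 275.2392578125), 46.58864974975586) ((479.71051025390625, 274.7691650390625), (88.47554779052734, 93.0998306274414), 45.22793197631836)
dish s 0.016 ((474.6225280761719, 279.85260009765625), 45.75843048095703) ((474.7764892578125, 279.3909606933594), (86.89891052246094, 91.4407730102539), 45.2279052734375)
[[-0.001  0.273  0.962]
 [-0.002  0.962 -0.273]
 [-1.    -0.002  0.   ]]
```

```bash
cat >> h.py <<'E'
def goal(x,y,z,yaw):
    """tool down, tool y at yaw deg in world; prints shift cm and twist deg in tool axes from measured pose"""
    o=manip.observe(); R0=R.from_quat(o['orientation']); 
    yv=np.array([np.cos(np.radians(yaw)),np.sin(np.radians(yaw)),0]); xv=np.array([0,0,-1.]); zv=np.cross(xv,yv)
    R1=R.from_matrix(np.c_[xv,yv,zv])
    M=R0.as_matrix()
    print('t',round(o['clock'],2),'pos',o['ee_pos'].round(4),'yaw',round(np.degrees(np.arctan2(M[1,1],M[0,1])),2),'w',round(o['grip_width'],4),'F',o['wrist_force'].round(2),'T',o['ft_torque'].round(3))
    print('tilt x',M[:,0].round(4),'q',o['joint_pos'].round(3))
    print('trans cm',(M.T@(np.array([x,y,z])-o['ee_pos'])*100).round(2),'twist',np.degrees((R0.inv()*R1).as_rotvec()).round(2))
E
python3 -c "
from h import *
goal(.501,-.059,.23,-88)"
```

```text
t 0.1 pos [0.1501 0.5284 0.2303] yaw 74.14 w 0.0852 F [-0.3  -0.14  0.33] T [0.003 0.029 0.001]
tilt x [-5.0e-04 -2.1e-03 -1.0e+00] q [-1.336  0.312  0.014  1.513 -0.004  1.319 -0.027]
trans cm [  0.14 -46.92  49.8 ] twist [1.6214e+02 1.8000e-01 2.0000e-02]
```

Request:
step_arm:
  series:
    - {"translation":[0,-4,4.2],"twist":[8,0,0],"hand":5}
    - {"translation":[0,-7.5,8],"twist":[16,0,0],"hand":5}
    - {"translation":[0,-11,11.7],"twist":[24,0,0],"hand":5}
    - {"translation":[0,-14.5,15.4],"twist":[32,0,0],"hand":5}
    - {"translation":[0,-18,19.1],"twist":[40,0,0],"hand":5}
  force: 60

```text
clock: 0.6
ee_pos: [0.279, 0.3123, 0.231]
orientation: [0.333, 0.624, -0.333, 0.624]
wrist_force: [0.8, 0.2, 0.6]
grip_width: 0.05
```

```bash
python3 -c "
from h import *
goal(.501,-.059,.23,-88)"
```

```text
t 0.6 pos [0.279  0.3123 0.231 ] yaw 33.83 w 0.05 F [0.78 0.21 0.6 ] T [-0.021 -0.087 -0.02 ]
tilt x [-3.e-04 -3.e-04 -1.e+00] q [-1.112  0.037  0.238  1.843 -0.009  1.263 -0.281]
trans cm [ 0.1  -2.23 43.21] twist [1.2183e+02 3.0000e-02 1.0000e-02]
```

Request:
step_arm:
  series:
    - {"translation":[0,0,4.3],"twist":[8,0,0],"hand":5}
    - {"translation":[0,-0.5,8.6],"twist":[16,0,0],"hand":5}
    - {"translation":[0,-0.8,12.9],"twist":[24,0,0],"hand":5}
    - {"translation":[0,-1,17.2],"twist":[32,0,0],"hand":5}
    - {"translation":[0,-1.2,21.5],"twist":[40,0,0],"hand":5}

```text
clock: 1.1
ee_pos: [0.3894, 0.1281, 0.2311]
orientation: [0.526, 0.473, -0.526, 0.472]
wrist_force: [0.1, 0.6, 0.3]
grip_width: 0.0502
```

```bash
python3 -c "
from h import *
goal(.501,-.059,.23,-88)"
```

```text
t 1.1 pos [0.3894 0.1281 0.2311] yaw -6.17 w 0.0502 F [0.12 0.6  0.28] T [-0.005 -0.073 -0.015]
tilt x [-2.e-04  5.e-04 -1.e+00] q [-0.85   0.011  0.499  1.87  -0.006  1.262 -0.456]
trans cm [ 0.1 13.1 17.4] twist [ 8.183e+01 -1.000e-02  3.000e-02]
```

Request:
step_arm:
  series:
    - {"translation":[0,2,2.7],"twist":[8,0,0],"hand":5}
    - {"translation":[0,4,5.4],"twist":[16,0,0],"hand":5}
    - {"translation":[0,6,8.1],"twist":[24,0,0],"hand":5}
    - {"translation":[0,8,10.7],"twist":[32,0,0],"hand":5}
    - {"translation":[0,10,13.3],"twist":[41,0,0],"hand":5}

```text
clock: 1.6
ee_pos: [0.4753, -0.0138, 0.231]
orientation: [-0.657, -0.261, 0.658, -0.26]
wrist_force: [-0.1, 0.9, -0.7]
grip_width: 0.05
```

```bash
python3 -c "
from h import *
goal(.501,-.059,.23,-88)"
```

```text
t 1.6 pos [ 0.4753 -0.0138  0.231 ] yaw -46.78 w 0.05 F [-0.06  0.92 -0.74] T [ 0.048 -0.047 -0.037]
tilt x [-5.e-04  3.e-04 -1.e+00] q [-0.623  0.182  0.719  1.725 -0.125  1.282 -0.692]
trans cm [0.1  5.05 1.22] twist [4.122e+01 2.000e-02 3.000e-02]
```

Request:
step_arm:
  series:
    - {"translation":[0,1.2,0.3],"twist":[8,0,0],"hand":5}
    - {"translation":[0,2.4,0.6],"twist":[16,0,0],"hand":5}
    - {"translation":[0,3.6,0.9],"twist":[24,0,0],"hand":5}
    - {"translation":[0,4.8,1.2],"twist":[32,0,0],"hand":5}
    - {"translation":[0,5.05,1.2],"twist":[40.5,0,0],"hand":5}

```text
clock: 2.1
ee_pos: [0.5012, -0.0594, 0.231]
orientation: [-0.707, -0.015, 0.707, -0.016]
wrist_force: [-0.7, 0.8, -0.1]
grip_width: 0.0501
```

```bash
python3 - <<'E'
from h import *
goal(.501,-.059,.152,-88)
for n in("scene","top"):
    im,d=viewer.get_image(n); np.savez(f'pics/{n}1.npz',im=im,d=d)
    c=proj(n,[.501,-.059,.19])[0].astype(int)
    cv2.imwrite(f'pics/{n}1.png',cv2.resize(im[max(0,c[1]-60):c[1]+60,c[0]-80:c[0]+80,::-1],(800,600),interpolation=cv2.INTER_CUBIC))
E
```

```text
t 2.1 pos [ 0.5012 -0.0594  0.231 ] yaw -87.43 w 0.0501 F [-0.68  0.8  -0.12] T [-0.008  0.015  0.006]
tilt x [-5.0e-04 -1.3e-03 -1.0e+00] q [-0.597  0.278  0.855  1.656 -0.215  1.307 -1.23 ]
trans cm [ 7.9  -0.05  0.01] twist [ 0.57  0.03 -0.08]
```

View pics/scene1.png

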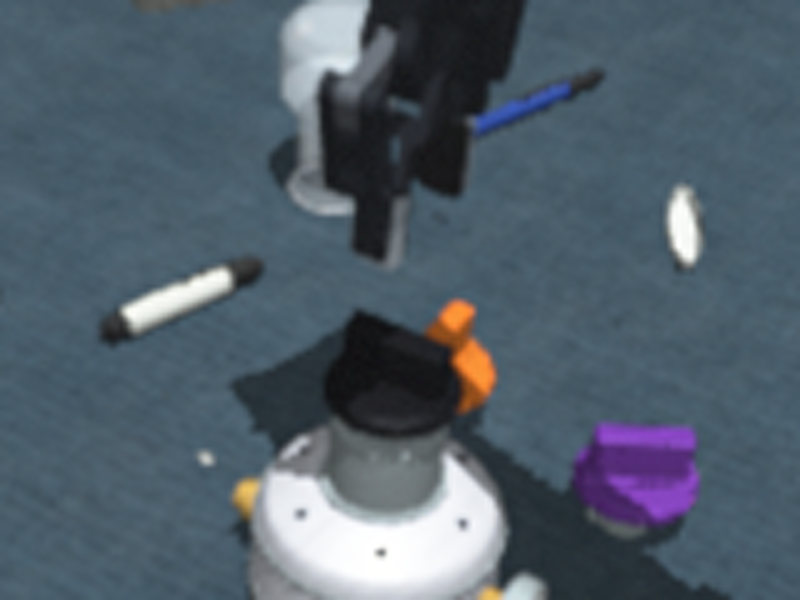

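View pics/top1.png

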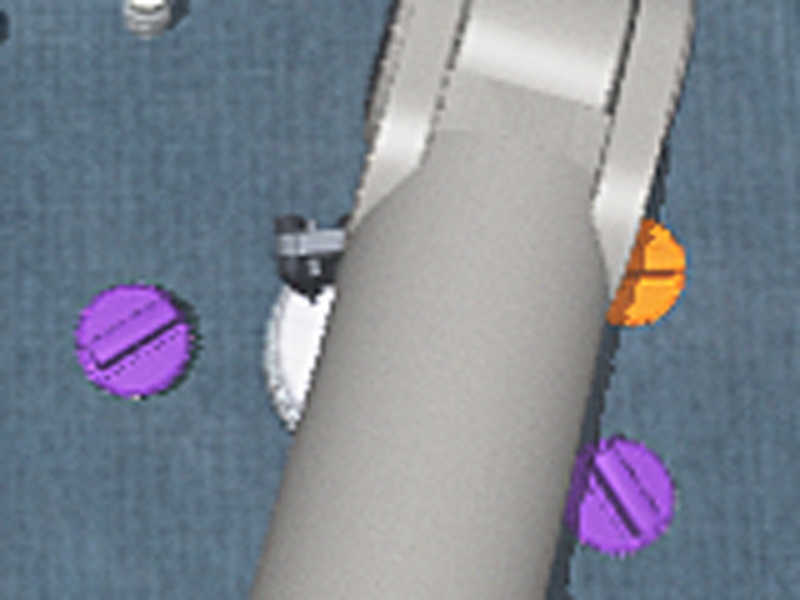

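The scene crop shows the open jaws centred over the bar, with the fingertips near (380,250) and the bar at (400,345). Going down.

Request:
step_arm:
  series:
    - {"translation":[2.5,0,0],"twist":[0,0,0],"hand":5}
    - {"translation":[5,0,0],"twist":[0,0,0],"hand":5}
    - {"translation":[6.5,0,0],"twist":[0,0,0],"hand":5}
    - {"translation":[7.8,0,0],"twist":[0,0,0],"hand":5}
    - {"translation":[7.8,0,0],"twist":[0,0,0],"hand":5}
  force: 20

```text
clock: 2.7
ee_pos: [0.4996, -0.0568, 0.1515]
orientation: [-0.705, -0.02, 0.708, -0.019]
wrist_force: [0.1, 0.3, 0.4]
grip_width: 0.0504
```

```bash
python3 - <<'E'
from h import *
goal(.501,-.059,.152,-88)
for n in("scene",):
    im,d=viewer.get_image(n); np.savez(f'pics/{n}2.npz',im=im,d=d)
    c=proj(n,[.501,-.059,.19])[0].astype(int)
    cv2.imwrite(f'pics/{n}2.png',cv2.resize(im[max(0,c[1]-45):c[1]+45,c[0]-60:c[0]+60,::-1],(800,600),interpolation=cv2.INTER_CUBIC))
E
```

```text
t 2.7 pos [ 0.4996 -0.0568  0.1515] yaw -86.82 w 0.0504 F [0.1 0.3 0.4] T [-0.036 -0.029 -0.055]
tilt x [-4.e-03  4.e-04 -1.e+00] q [-0.563  0.353  0.822  1.78  -0.282  1.135 -1.166]
trans cm [-0.05  0.23 -0.12] twist [1.18 0.23 0.04]
```

View pics/scene2.png

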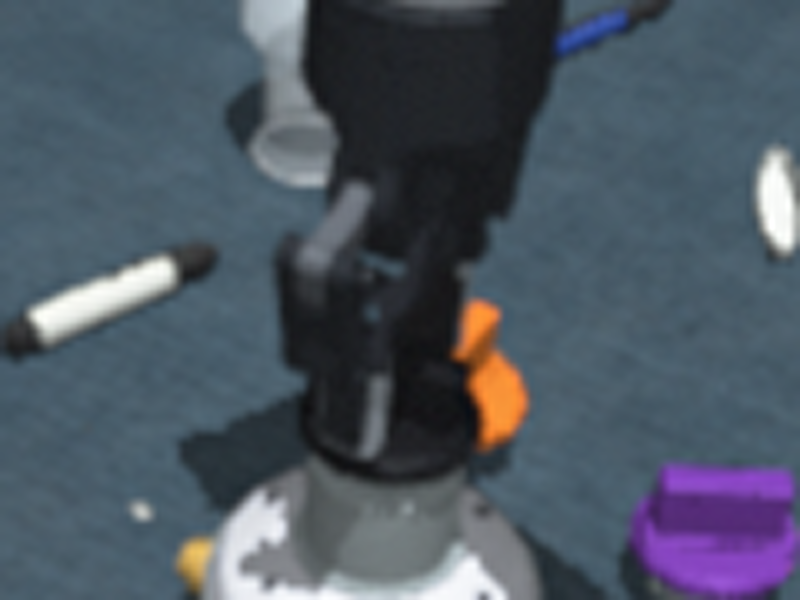

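The jaws straddle the bar just above the disc, with the near finger tip at (370,450). I'll correct the small offset and close lightly.

Request:
step_arm:
  series:
    - {"translation":[0,0.15,-0.1],"twist":[1,0,0],"hand":4}
    - {"translation":[0,0.2,-0.1],"twist":[1,0,0],"hand":3}
    - {"translation":[0,0.2,-0.1],"twist":[1,0,0],"hand":2.2}
    - {"translation":[0,0.2,-0.1],"twist":[1,0,0],"hand":1.9}
    - {"translation":[0,0.2,-0.1],"twist":[1,0,0],"hand":1.7}
  force: 20

```text
clock: 3.25
ee_pos: [0.5025, -0.0595, 0.1536]
orientation: [0.707, 0.013, -0.707, 0.013]
wrist_force: [-0.4, -0.1, -0.0]
grip_width: 0.017
```

```bash
python3 -c "
from h import *
goal(.501,-.059,.152,-88)"
```

```text
t 3.25 pos [ 0.5025 -0.0595  0.1536] yaw -87.94 w 0.017 F [-0.37 -0.12 -0.01] T [-0.007 -0.02   0.033]
tilt x [ 5.e-04  2.e-04 -1.e+00] q [-0.561  0.355  0.827  1.774 -0.286  1.137 -1.178]
trans cm [ 0.16 -0.06  0.14] twist [ 0.06 -0.03  0.01]
```

Request:
step_arm:
  series:
    - {"translation":[0.1,0,0.1],"twist":[0,0,0],"hand":1.7}
    - {"translation":[0.2,0,0.1],"twist":[0,0,0],"hand":1.6}
    - {"translation":[0.2,0,0.1],"twist":[0,0,0],"hand":1.5}
    - {"translation":[0.2,0,0.1],"twist":[0,0,0],"hand":1.3}
    - {"translation":[0.2,0,0.1],"twist":[0,0,0],"hand":1.2}
  force: 20

```text
clock: 3.75
ee_pos: [0.5012, -0.0602, 0.1513]
orientation: [-0.707, -0.012, 0.707, -0.013]
wrist_force: [1.1, -1.8, -0.0]
grip_width: 0.0134
```

```bash
python3 -c "
from h import *
goal(.501,-.059,.152,-88)"
```

```text
t 3.75 pos [ 0.5012 -0.0602  0.1513] yaw -87.98 w 0.0134 F [ 1.15 -1.81 -0.03] T [-0.495 -0.026 -0.02 ]
tilt x [-1.e-04 -9.e-04 -1.e+00] q [-0.561  0.356  0.827  1.78  -0.286  1.132 -1.177]
trans cm [-0.07 -0.12  0.02] twist [ 0.02  0.01 -0.05]
```

Gripped at 13.4 mm with only small side forces. The first 6° must be free of the stop, so I'll turn that far with the light grip, which also limits the torque.

Request:
step_arm:
  series:
    - {"translation":[0,0,0],"twist":[-1,0,0],"hand":1.0}
    - {"translation":[0,0,0],"twist":[-2,0,0],"hand":1.0}
    - {"translation":[0,0,0],"twist":[-3,0,0],"hand":1.0}
    - {"translation":[0,0,0],"twist":[-4.5,0,0],"hand":1.0}
    - {"translation":[0,0,0],"twist":[-6,0,0],"hand":1.0}
  force: 30

```text
clock: 4.25
ee_pos: [0.5013, -0.0596, 0.1513]
orientation: [0.705, 0.05, -0.705, 0.05]
wrist_force: [0.4, -1.2, -0.3]
grip_width: 0.0132
```

```bash
python3 -c "
from h import *
goal(.501,-.059,.152,-88)"
```

```text
t 4.25 pos [ 0.5013 -0.0596  0.1513] yaw -81.83 w 0.0132 F [ 0.36 -1.17 -0.3 ] T [-0.452  0.03  -0.011]
tilt x [ 1.e-04  0.e+00 -1.e+00] q [-0.544  0.35   0.803  1.779 -0.276  1.13  -1.08 ]
trans cm [-0.07 -0.07  0.02] twist [ 6.17 -0.    0.  ]
```

Request:
step_arm:
  series:
    - {"translation":[0,0,0],"twist":[-0.6,0,0],"hand":1.0}
    - {"translation":[0,0,0],"twist":[-1.2,0,0],"hand":1.0}
    - {"translation":[0,0,0],"twist":[-1.8,0,0],"hand":1.0}
    - {"translation":[0,0,0],"twist":[-2.4,0,0],"hand":1.0}
    - {"translation":[0,0,0],"twist":[-3,0,0],"hand":1.0}

```text
clock: 4.75
ee_pos: [0.5014, -0.0594, 0.1513]
orientation: [0.704, 0.068, -0.704, 0.068]
wrist_force: [0.6, -1.6, 0.7]
grip_width: 0.0133
```

```bash
cat > o.py <<'E'
from h import *
goal(.501,-.059,.152,-88)
E
python3 o.py; python3 - <<'E'
from h import *
for n in("scene",):
    im,d=viewer.get_image(n); np.savez(f'pics/{n}3.npz',im=im,d=d)
    c=proj(n,[.501,-.059,.19])[0].astype(int)
    cv2.imwrite(f'pics/{n}3.png',cv2.resize(im[max(0,c[1]-45):c[1]+45,c[0]-60:c[0]+60,::-1],(800,600),interpolation=cv2.INTER_CUBIC))
E
```

```text
t 4.75 pos [ 0.5014 -0.0594  0.1513] yaw -78.9 w 0.0133 F [ 0.57 -1.62  0.72] T [-0.405 -0.014 -0.117]
tilt x [ 1.e-04  2.e-04 -1.e+00] q [-0.536  0.347  0.792  1.779 -0.271  1.128 -1.034]
trans cm [-0.07 -0.05  0.03] twist [ 9.1  -0.01  0.01]
```

View pics/scene3.png

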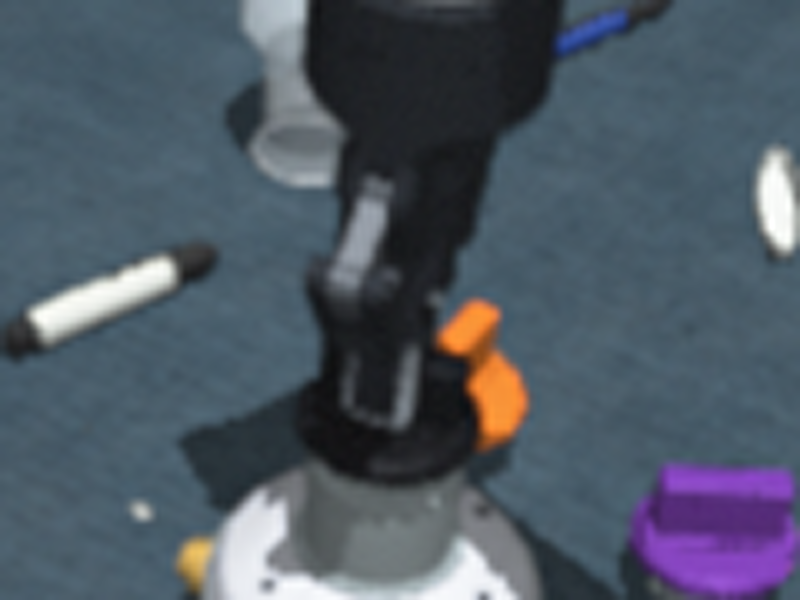

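The picture shows the fingers shut on the bar at about (380,400), with the cap seated. The moment about z of −0.117 fits plain drag, so I'll continue.

Request:
step_arm:
  series:
    - {"translation":[0,0,0],"twist":[-0.6,0,0],"hand":1.0}
    - {"translation":[0,0,0],"twist":[-1.2,0,0],"hand":1.0}
    - {"translation":[0,0,0],"twist":[-1.8,0,0],"hand":1.0}
    - {"translation":[0,0,0],"twist":[-2.4,0,0],"hand":1.0}
    - {"translation":[0,0,0],"twist":[-3,0,0],"hand":1.0}

```text
clock: 5.3
ee_pos: [0.5016, -0.0599, 0.1514]
orientation: [0.702, 0.087, -0.702, 0.087]
wrist_force: [1.6, -3.2, -1.0]
grip_width: 0.0136
```

```bash
python3 o.py
```

```text
t 5.3 pos [ 0.5016 -0.0599  0.1514] yaw -75.91 w 0.0136 F [ 1.58 -3.19 -1.02] T [-0.512 -0.225 -0.165]
tilt x [ 7.e-04 -5.e-04 -1.e+00] q [-0.528  0.345  0.781  1.778 -0.266  1.127 -0.986]
trans cm [-0.06 -0.1   0.04] twist [12.09 -0.04 -0.03]
```

Request:
step_arm:
  series:
    - {"translation":[0,0,0],"twist":[-0.5,0,0],"hand":1.0}
    - {"translation":[0,0,0],"twist":[-1,0,0],"hand":1.0}
    - {"translation":[0,0,0],"twist":[-1.5,0,0],"hand":1.0}

```text
clock: 5.6
ee_pos: [0.5016, -0.0599, 0.1513]
orientation: [0.701, 0.095, -0.7, 0.096]
wrist_force: [2.1, -3.1, -2.4]
grip_width: 0.0135
```

```bash
python3 o.py
```

```text
t 5.6 pos [ 0.5016 -0.0599  0.1513] yaw -74.46 w 0.0135 F [ 2.13 -3.09 -2.35] T [-0.717 -0.397 -0.442]
tilt x [ 7.e-04 -4.e-04 -1.e+00] q [-0.524  0.343  0.775  1.778 -0.264  1.126 -0.963]
trans cm [-0.07 -0.1   0.03] twist [13.54 -0.04 -0.03]
```

The moment jumped to −0.44 N m, so the first stop is at about yaw −76°, roughly 12° from the start. I'll back off 1.7°, grip harder and press in steps.

Request:
step_arm:
  series:
    - {"translation":[0,0,0],"twist":[0.8,0,0],"hand":1.0}
    - {"translation":[0,0,0],"twist":[1.7,0,0],"hand":1.0}
    - {"translation":[0,0,0],"twist":[1.7,0,0],"hand":1.0}
  force: 60

```text
clock: 5.9
ee_pos: [0.5016, -0.0599, 0.1514]
orientation: [0.702, 0.085, -0.702, 0.086]
wrist_force: [1.7, -2.9, 0.0]
grip_width: 0.0127
```

```bash
python3 o.py
```

```text
t 5.9 pos [ 0.5016 -0.0599  0.1514] yaw -76.16 w 0.0127 F [ 1.72 -2.9   0.04] T [-0.835 -0.431 -0.059]
tilt x [ 5.e-04 -7.e-04 -1.e+00] q [-0.529  0.345  0.782  1.778 -0.266  1.127 -0.99 ]
trans cm [-0.06 -0.1   0.03] twist [11.84 -0.03 -0.05]
```

Request:
step_arm:
  series:
    - {"translation":[0.05,0,0],"twist":[0,0,0],"hand":1.0}
    - {"translation":[0.1,0,0],"twist":[0,0,0],"hand":1.0}
    - {"translation":[0.15,0,0],"twist":[0,0,0],"hand":1.0}
    - {"translation":[0.2,0,0],"twist":[0,0,0],"hand":1.0}

```text
clock: 6.3
ee_pos: [0.5017, -0.06, 0.1509]
orientation: [0.702, 0.085, -0.702, 0.085]
wrist_force: [-1.6, -2.8, 9.4]
grip_width: 0.0129
```

```bash
python3 o.py
```

```text
t 6.3 pos [ 0.5017 -0.06    0.1509] yaw -76.15 w 0.0129 F [-1.64 -2.8   9.44] T [-0.723  0.334 -0.057]
tilt x [ 1.1e-03  4.0e-04 -1.0e+00] q [-0.528  0.345  0.781  1.779 -0.268  1.126 -0.988]
trans cm [-0.11 -0.11  0.05] twist [11.85 -0.07  0.02]
```

Request:
step_arm:
  series:
    - {"translation":[0.06,0,0],"twist":[0,0,0],"hand":1.0}
    - {"translation":[0.12,0,0],"twist":[0,0,0],"hand":1.0}
    - {"translation":[0.18,0,0],"twist":[0,0,0],"hand":1.0}
    - {"translation":[0.2,0,0],"twist":[0,0,0],"hand":1.0}

```text
clock: 6.7
ee_pos: [0.5017, -0.0599, 0.1488]
orientation: [0.702, 0.085, -0.702, 0.085]
wrist_force: [-1.3, -2.9, 9.2]
grip_width: 0.0133
```

```bash
python3 o.py
```

```text
t 6.7 pos [ 0.5017 -0.0599  0.1488] yaw -76.14 w 0.0133 F [-1.3  -2.89  9.18] T [-0.721  0.323 -0.009]
tilt x [ 1.2e-03  4.0e-04 -1.0e+00] q [-0.527  0.348  0.78   1.782 -0.27   1.121 -0.987]
trans cm [-0.32 -0.11  0.05] twist [ 1.186e+01 -7.000e-02  1.000e-02]
```

Request:
step_arm:
  series:
    - {"translation":[0.06,0,0],"twist":[0,0,0],"hand":1.0}
    - {"translation":[0.12,0,0],"twist":[0,0,0],"hand":1.0}
    - {"translation":[0.18,0,0],"twist":[0,0,0],"hand":1.0}
    - {"translation":[0.24,0,0],"twist":[0,0,0],"hand":1.0}
    - {"translation":[0.28,0,0],"twist":[0,0,0],"hand":1.0}

```text
clock: 7.2
ee_pos: [0.5017, -0.0598, 0.146]
orientation: [0.702, 0.085, -0.702, 0.085]
wrist_force: [-1.0, -3.0, 8.9]
grip_width: 0.0127
```

```bash
python3 o.py; python3 - <<'E'
from h import *
for n in("scene",):
    im,d=viewer.get_image(n); np.savez(f'pics/{n}4.npz',im=im,d=d)
    c=proj(n,[.501,-.059,.19])[0].astype(int)
    cv2.imwrite(f'pics/{n}4.png',cv2.resize(im[max(0,c[1]-45):c[1]+45,c[0]-60:c[0]+60,::-1],(800,600),interpolation=cv2.INTER_CUBIC))
E
```

```text
t 7.2 pos [ 0.5017 -0.0598  0.146 ] yaw -76.13 w 0.0127 F [-0.95 -2.98  8.89] T [-0.721  0.282 -0.056]
tilt x [ 1.1e-03  5.0e-04 -1.0e+00] q [-0.525  0.351  0.779  1.786 -0.273  1.115 -0.984]
trans cm [-0.6  -0.1   0.05] twist [11.87 -0.07  0.02]
```

View pics/scene4.png

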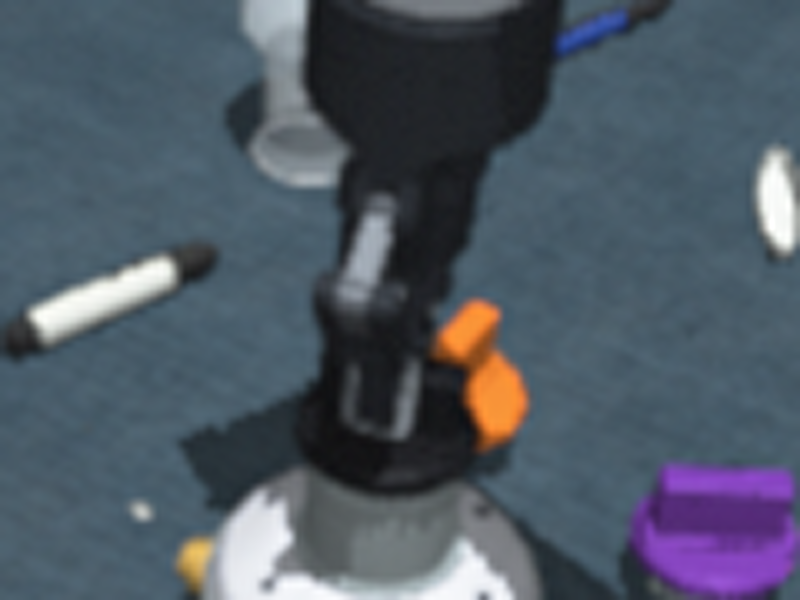

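```bash
python3 - <<'E'
from h import *
for k in (0,1,2,3,4):
    x=np.load(f'pics/scene{k}.npz'); P=cloud('scene',x['d']); dk=x['im'].max(2)<75
    q=P[dk&(np.hypot(P[...,0]-.501,P[...,1]+.059)<.0315)&(np.hypot(P[...,0]-.501,P[...,1]+.059)>.022)&(P[...,1]>-.05)&(P[...,2]>.13)&(P[...,2]<.152)]
    print(k,len(q),np.median(q[:,2]),np.percentile(q[:,2],[75,90]))
    g=x['im'].astype(float).mean(2)
    # lower disc edge: dark->gray transition along columns
    rows=[]
    for u in range(331,343):
        col=g[165:200,u]; dcol=np.diff(col); i=dcol[5:28].argmax()+5
        rows.append(165+i+.5)
    print(rows)
E
```

```text
0 126 0.14442448553824205 [0.14550726 0.14645037]
[np.float64(186.5), np.float64(186.5), np.float64(186.5), np.float64(187.5), np.float64(187.5), np.float64(187.5), np.float64(187.5), np.float64(187.5), np.float64(187.5), np.float64(186.5), np.float64(186.5), np.float64(186.5)]
1 126 0.14447162418222526 [0.14565043 0.14685892]
[np.float64(186.5), np.float64(186.5), np.float64(186.5), np.float64(187.5), np.float64(187.5), np.float64(187.5), np.float64(187.5), np.float64(187.5), np.float64(187.5), np.float64(187.5), np.float64(186.5), np.float64(186.5)]
2 104 0.14332074999075128 [0.14514825 0.14606787]
[np.float64(186.5), np.float64(186.5), np.float64(186.5), np.float64(170.5), np.float64(170.5), np.float64(187.5), np.float64(187.5), np.float64(187.5), np.float64(187.5), np.float64(187.5), np.float64(186.5), np.float64(186.5)]
3 130 0.14418572183056172 [0.14588358 0.14718541]
[np.float64(186.5), np.float64(186.5), np.float64(187.5), np.float64(187.5), np.float64(187.5), np.float64(187.5), np.float64(187.5), np.float64(187.5), np.float64(187.5), np.float64(187.5), np.float64(187.5), np.float64(186.5)]
4 132 0.13927841330220803 [0.14033028 0.14183739]
[np.float64(188.5), np.float64(188.5), np.float64(188.5), np.float64(189.5), np.float64(189.5), np.float64(189.5), np.float64(189.5), np.float64(188.5), np.float64(189.5), np.float64(188.5), np.float64(188.5), np.float64(188.5)]
```

The disc is about 5 mm lower (its lower edge moved from row 187 to 189 and the depth agrees), so the cap is pressed below the stop. Turning on.

Request:
step_arm:
  series:
    - {"translation":[0,0,0],"twist":[-0.8,0,0],"hand":1.0}
    - {"translation":[0,0,0],"twist":[-1.6,0,0],"hand":1.0}
    - {"translation":[0,0,0],"twist":[-2.4,0,0],"hand":1.0}
    - {"translation":[0,0,0],"twist":[-3.2,0,0],"hand":1.0}
    - {"translation":[0,0,0],"twist":[-4,0,0],"hand":1.0}

```text
clock: 7.75
ee_pos: [0.5019, -0.0592, 0.1461]
orientation: [0.699, 0.111, -0.698, 0.11]
wrist_force: [-0.9, -2.4, 8.5]
grip_width: 0.0128
```

```bash
python3 o.py
```

```text
t 7.75 pos [ 0.5019 -0.0592  0.1461] yaw -72.09 w 0.0128 F [-0.85 -2.4   8.46] T [-0.429  0.268 -0.026]
tilt x [ 0.0014  0.0014 -1.    ] q [-0.514  0.347  0.763  1.785 -0.267  1.114 -0.92 ]
trans cm [-0.59 -0.05  0.08] twist [15.91 -0.1   0.07]
```

Request:
step_arm:
  series:
    - {"translation":[0,0,0],"twist":[-2,0,0],"hand":1.0}
    - {"translation":[0,0,0],"twist":[-4,0,0],"hand":1.0}
    - {"translation":[0,0,0],"twist":[-6,0,0],"hand":1.0}
    - {"translation":[0,0,0],"twist":[-8,0,0],"hand":1.0}
    - {"translation":[0,0,0],"twist":[-10,0,0],"hand":1.0}

```text
clock: 8.25
ee_pos: [0.5021, -0.0588, 0.1462]
orientation: [0.687, 0.171, -0.685, 0.17]
wrist_force: [-1.0, -1.2, 10.1]
grip_width: 0.0127
```

```bash
python3 o.py
```

```text
t 8.25 pos [ 0.5021 -0.0588  0.1462] yaw -62.02 w 0.0127 F [-0.99 -1.22 10.06] T [-0.325  0.239 -0.039]
tilt x [ 0.0018  0.0019 -1.    ] q [-0.487  0.34   0.725  1.784 -0.252  1.11  -0.761]
trans cm [-0.58 -0.03  0.11] twist [25.98 -0.13  0.08]
```

Request:
step_arm:
  series:
    - {"translation":[0,0,0],"twist":[-2,0,0],"hand":1.0}
    - {"translation":[0,0,0],"twist":[-4,0,0],"hand":1.0}
    - {"translation":[0,0,0],"twist":[-6,0,0],"hand":1.0}
    - {"translation":[0,0,0],"twist":[-8,0,0],"hand":1.0}
    - {"translation":[0,0,0],"twist":[-10,0,0],"hand":1.0}

```text
clock: 8.75
ee_pos: [0.502, -0.0587, 0.1461]
orientation: [0.669, 0.231, -0.668, 0.23]
wrist_force: [-0.3, -0.5, 8.7]
grip_width: 0.0127
```

```bash
python3 o.py
```

```text
t 8.75 pos [ 0.502  -0.0587  0.1461] yaw -52.03 w 0.0127 F [-0.29 -0.48  8.72] T [-0.309  0.195 -0.074]
tilt x [ 0.0016  0.002  -1.    ] q [-0.46   0.333  0.688  1.783 -0.236  1.108 -0.601]
trans cm [-0.59 -0.04  0.1 ] twist [35.97 -0.13  0.08]
```

Request:
step_arm:
  series:
    - {"translation":[0,0,0],"twist":[-2,0,0],"hand":1.0}
    - {"translation":[0,0,0],"twist":[-4,0,0],"hand":1.0}
    - {"translation":[0,0,0],"twist":[-6,0,0],"hand":1.0}
    - {"translation":[0,0,0],"twist":[-8,0,0],"hand":1.0}
    - {"translation":[0,0,0],"twist":[-10,0,0],"hand":1.0}

```text
clock: 9.25
ee_pos: [0.5019, -0.0586, 0.1461]
orientation: [0.647, 0.288, -0.645, 0.287]
wrist_force: [-0.2, 0.4, 9.0]
grip_width: 0.0128
```

```bash
python3 o.py
```

```text
t 9.25 pos [ 0.5019 -0.0586  0.1461] yaw -42.02 w 0.0128 F [-0.24  0.45  8.97] T [-0.325  0.27  -0.075]
tilt x [ 0.0014  0.0022 -1.    ] q [-0.434  0.326  0.652  1.782 -0.222  1.106 -0.44 ]
trans cm [-0.59 -0.04  0.09] twist [45.98 -0.13  0.08]
```

Request:
step_arm:
  series:
    - {"translation":[0,0,0],"twist":[-1,0,0],"hand":1.0}
    - {"translation":[0,0,0],"twist":[-2,0,0],"hand":1.0}
    - {"translation":[0,0,0],"twist":[-3,0,0],"hand":1.0}
    - {"translation":[0,0,0],"twist":[-4,0,0],"hand":1.0}

```text
clock: 9.65
ee_pos: [0.5019, -0.0585, 0.1461]
orientation: [0.636, 0.31, -0.635, 0.309]
wrist_force: [-1.3, 0.2, 9.4]
grip_width: 0.0126
```

```bash
python3 o.py
```

```text
t 9.65 pos [ 0.5019 -0.0585  0.1461] yaw -38.06 w 0.0126 F [-1.28  0.25  9.4 ] T [-0.287  0.216 -0.041]
tilt x [ 0.0013  0.0022 -1.    ] q [-0.423  0.324  0.638  1.782 -0.217  1.105 -0.376]
trans cm [-0.59 -0.04  0.09] twist [49.94 -0.13  0.08]
```

Yaw is now −38°, about 0.66 rad past the stop. Lifting slowly while watching the force.

Request:
step_arm:
  series:
    - {"translation":[-0.15,0,0],"twist":[0,0,0],"hand":1.0}
    - {"translation":[-0.3,0,0],"twist":[0,0,0],"hand":1.0}
    - {"translation":[-0.5,0,0],"twist":[0,0,0],"hand":1.0}
    - {"translation":[-0.7,0,0],"twist":[0,0,0],"hand":1.0}

```text
clock: 10.05
ee_pos: [0.5018, -0.0585, 0.1526]
orientation: [0.636, 0.31, -0.635, 0.309]
wrist_force: [0.8, -1.0, 4.9]
grip_width: 0.0129
```

```bash
python3 o.py
```

```text
t 10.05 pos [ 0.5018 -0.0585  0.1526] yaw -38.08 w 0.0129 F [ 0.78 -0.99  4.93] T [-0.355 -0.062  0.011]
tilt x [ 0.0011  0.0019 -1.    ] q [-0.427  0.317  0.641  1.773 -0.211  1.119 -0.382]
trans cm [ 0.06 -0.03  0.09] twist [49.92 -0.11  0.07]
```

Request:
step_arm:
  series:
    - {"translation":[-0.1,0,0],"twist":[0,0,0],"hand":1.0}
    - {"translation":[-0.2,0,0],"twist":[0,0,0],"hand":1.0}
    - {"translation":[-0.3,0,0],"twist":[0,0,0],"hand":1.0}
    - {"translation":[-0.4,0,0],"twist":[0,0,0],"hand":1.0}

```text
clock: 10.45
ee_pos: [0.5003, -0.0585, 0.1545]
orientation: [-0.635, -0.31, 0.636, -0.309]
wrist_force: [1.3, -0.5, -2.0]
grip_width: 0.013
```

```bash
python3 o.py
```

```text
t 10.45 pos [ 0.5003 -0.0585  0.1545] yaw -38.11 w 0.013 F [ 1.25 -0.47 -2.04] T [-0.037 -0.221 -0.026]
tilt x [-0.0027  0.0013 -1.    ] q [-0.428  0.314  0.642  1.771 -0.207  1.127 -0.385]
trans cm [ 0.25  0.09 -0.  ] twist [49.89  0.1   0.14]
```

Request:
step_arm:
  series:
    - {"translation":[-0.1,0,0],"twist":[0,0,0],"hand":1.0}
    - {"translation":[-0.2,0,0],"twist":[0,0,0],"hand":1.0}
    - {"translation":[-0.3,0,0],"twist":[0,0,0],"hand":1.0}
    - {"translation":[-0.4,0,0],"twist":[0,0,0],"hand":1.0}

```text
clock: 10.85
ee_pos: [0.5009, -0.0594, 0.1592]
orientation: [-0.636, -0.309, 0.636, -0.309]
wrist_force: [0.3, -0.4, -1.6]
grip_width: 0.013
```

```bash
python3 o.py
```

```text
t 10.85 pos [ 0.5009 -0.0594  0.1592] yaw -38.15 w 0.013 F [ 0.26 -0.4  -1.6 ] T [ 0.018 -0.019 -0.001]
tilt x [-1.1e-03  3.0e-04 -1.0e+00] q [-0.429  0.31   0.644  1.764 -0.203  1.136 -0.388]
trans cm [ 0.72 -0.01 -0.04] twist [49.85  0.05  0.05]
```

Free: Fz is only the cap's weight. Lifting clear.

Request:
step_arm:
  series:
    - {"translation":[-1.2,0,0],"twist":[0,0,0],"hand":1.0}
    - {"translation":[-2.4,0,0],"twist":[0,0,0],"hand":1.0}
    - {"translation":[-4,0,0],"twist":[0,0,0],"hand":1.0}
    - {"translation":[-6,0,0],"twist":[0,0,0],"hand":1.0}
    - {"translation":[-7,0,0],"twist":[0,0,0],"hand":1.0}

```text
clock: 11.35
ee_pos: [0.5027, -0.06, 0.2324]
orientation: [0.637, 0.308, -0.635, 0.31]
wrist_force: [0.3, 1.0, -1.7]
grip_width: 0.0125
```

```bash
python3 - <<'E'
from h import *
goal(.4765,.279,.23,-10)
im,d=viewer.get_image('scene'); np.savez('pics/scene5.npz',im=im,d=d)
cv2.imwrite('pics/scene5.png',cv2.resize(im[110:260,240:440,::-1],(800,600),interpolation=cv2.INTER_CUBIC))
E
```

```text
t 11.35 pos [ 0.5027 -0.06    0.2324] yaw -38.16 w 0.0125 F [ 0.32  0.98 -1.66] T [-0.009 -0.058 -0.05 ]
tilt x [ 4.6e-03 -1.0e-04 -1.0e+00] q [-0.451  0.245  0.661  1.649 -0.156  1.296 -0.428]
trans cm [  0.23 -23.   -25.04] twist [-28.16  -0.1   -0.25]
```

View pics/scene5.png

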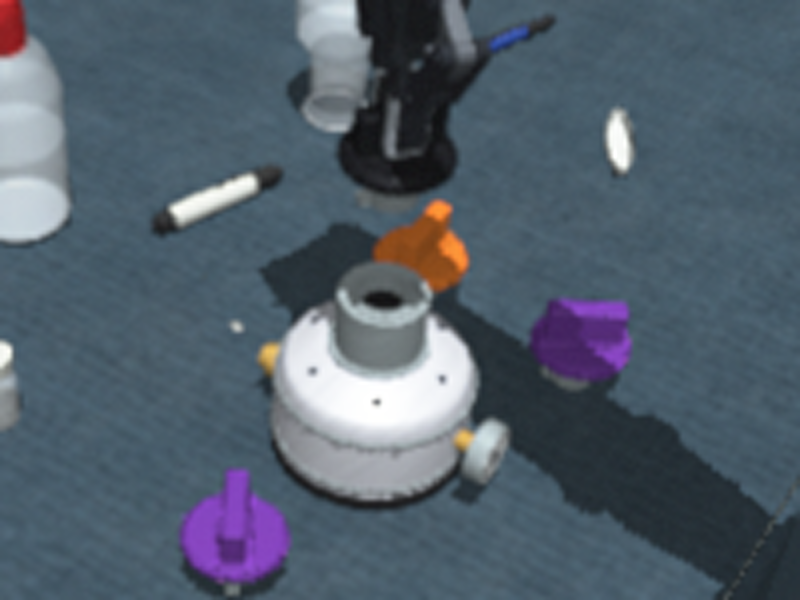

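The picture shows the cap hanging level in the gripper at (400,160), stem visible at (385,195), with the tank's mouth open at (383,300). Carrying it over to the dish.

Request:
step_arm:
  series:
    - {"translation":[0,-2,-2.2],"twist":[0,0,0],"hand":1.0}
    - {"translation":[0,-5,-5.4],"twist":[0,0,0],"hand":1.0}
    - {"translation":[0,-8,-8.7],"twist":[0,0,0],"hand":1.0}
    - {"translation":[0,-11,-12],"twist":[0,0,0],"hand":1.0}
    - {"translation":[0,-14,-15.2],"twist":[0,0,0],"hand":1.0}

```text
clock: 11.9
ee_pos: [0.4846, 0.1482, 0.2295]
orientation: [0.636, 0.309, -0.636, 0.309]
wrist_force: [-0.6, 0.3, -2.0]
grip_width: 0.013
```

Request:
step_arm:
  series:
    - {"translation":[0,-2.5,-2.8],"twist":[0,0,0],"hand":1.0}
    - {"translation":[0,-5,-5.5],"twist":[0,0,0],"hand":1.0}
    - {"translation":[0,-7.5,-8.2],"twist":[0,0,0],"hand":1.0}
    - {"translation":[0,-9,-9.8],"twist":[0,0,0],"hand":1.0}
    - {"translation":[0,-9,-9.8],"twist":[0,0,0],"hand":1.0}

```text
clock: 12.4
ee_pos: [0.4728, 0.2845, 0.2286]
orientation: [-0.634, -0.313, 0.635, -0.311]
wrist_force: [0.0, 0.1, -1.5]
grip_width: 0.0128
```

```bash
python3 - <<'E'
from h import *
goal(.4765,.279,.07,-38)
for n in ('scene','top'):
    im,d=viewer.get_image(n); np.savez(f'pics/{n}6.npz',im=im,d=d)
    c=proj(n,[.4765,.279,.05])[0].astype(int)
    cv2.imwrite(f'pics/{n}6.png',cv2.resize(im[c[1]-75:c[1]+75,c[0]-100:c[0]+100,::-1],(800,600),interpolation=cv2.INTER_CUBIC))
E
```

```text
t 12.4 pos [0.4728 0.2845 0.2286] yaw -37.67 w 0.0128 F [ 0.02  0.08 -1.55] T [ 0.014  0.07  -0.003]
tilt x [-0.0019  0.0019 -1.    ] q [-0.918  0.333  0.464  1.524 -0.154  1.321 -1.095]
trans cm [15.86  0.68  0.21] twist [ 0.33 -0.02  0.16]
```

View pics/scene6.png

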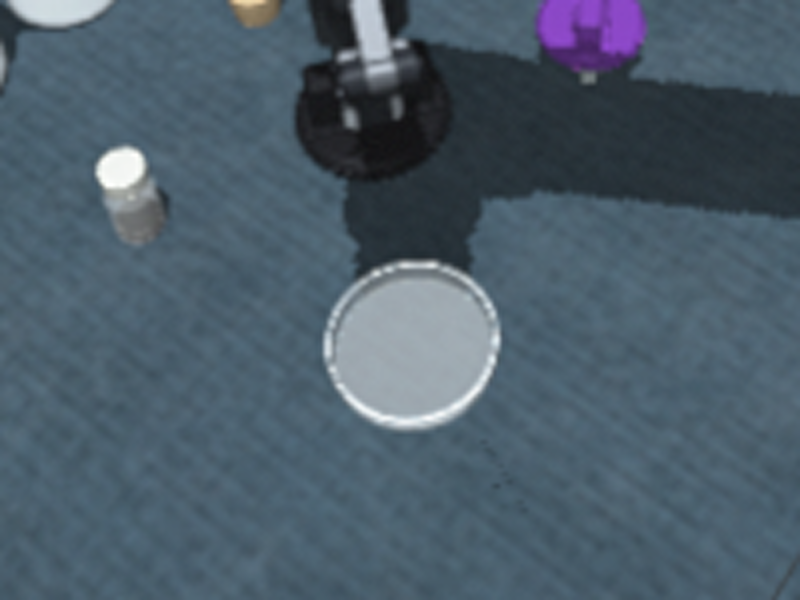

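View pics/top6.png

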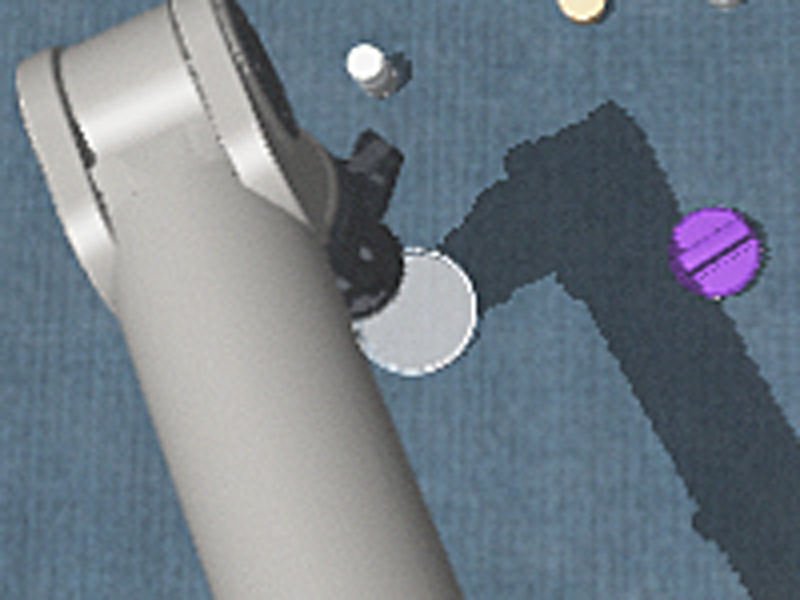

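The cap is level above the dish: in the scene crop the disc is at (372,110) and the dish rim is centred at (412,345). It only needs about 7 mm of lateral correction before going down.

Request:
step_arm:
  series:
    - {"translation":[3,0.4,0.1],"twist":[0,0,0],"hand":1.0}
    - {"translation":[6.5,0.6,0.2],"twist":[0,0,0],"hand":1.0}
    - {"translation":[10,0.6,0.2],"twist":[0,0,0],"hand":1.0}
    - {"translation":[13,0.6,0.2],"twist":[0,0,0],"hand":1.0}
    - {"translation":[15,0.6,0.2],"twist":[0,0,0],"hand":1.0}

```text
clock: 13.0
ee_pos: [0.4777, 0.2706, 0.0773]
orientation: [-0.635, -0.308, 0.638, -0.309]
wrist_force: [-0.4, -0.2, -1.3]
grip_width: 0.0126
```

Request:
step_arm:
  series:
    - {"translation":[0.2,0,0],"twist":[0,0,0],"hand":1.0}
    - {"translation":[0.4,0,0],"twist":[0,0,0],"hand":1.0}
    - {"translation":[0.4,0,0],"twist":[0,0,0],"hand":1.0}

```text
clock: 13.3
ee_pos: [0.4797, 0.2735, 0.0769]
orientation: [0.637, 0.309, -0.635, 0.309]
wrist_force: [0.3, -0.5, -2.0]
grip_width: 0.0126
```

```bash
python3 - <<'E'
from h import *
goal(.4765,.279,.044,-38)
for n in ('scene',):
    im,d=viewer.get_image(n); np.savez(f'pics/{n}7.npz',im=im,d=d)
    c=proj(n,[.4765,.279,.05])[0].astype(int)
    cv2.imwrite(f'pics/{n}7.png',cv2.resize(im[c[1]-60:c[1]+60,c[0]-80:c[0]+80,::-1],(800,600),interpolation=cv2.INTER_CUBIC))
E
```

```text
t 13.3 pos [0.4797 0.2735 0.0769] yaw -38.22 w 0.0126 F [ 0.31 -0.5  -2.03] T [0.015 0.027 0.02 ]
tilt x [ 0.0024  0.001  -1.    ] q [-0.871  0.472  0.434  1.732 -0.231  0.986 -1.018]
trans cm [ 3.29 -0.6  -0.23] twist [-0.22 -0.13 -0.07]
```

View pics/scene7.png

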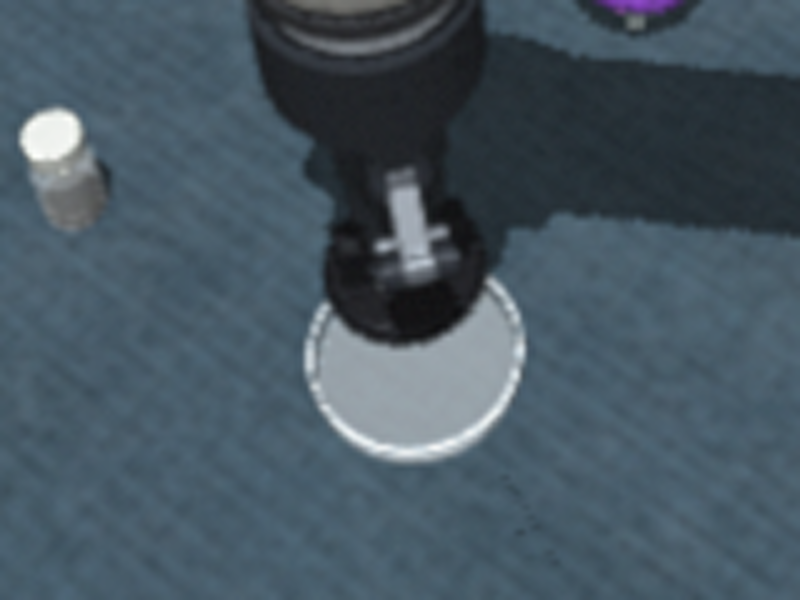

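The cap hovers over the dish, its disc at (405,285) and the rim centred at (415,355). I'll shift 6 mm and go down slowly.

Request:
step_arm:
  series:
    - {"translation":[0.3,-0.3,-0.1],"twist":[0,0,0],"hand":1.0}
    - {"translation":[0.9,-0.6,-0.2],"twist":[0,0,0],"hand":1.0}
    - {"translation":[1.6,-0.6,-0.2],"twist":[0,0,0],"hand":1.0}
    - {"translation":[2.2,-0.6,-0.2],"twist":[0,0,0],"hand":1.0}
    - {"translation":[2.7,-0.6,-0.2],"twist":[0,0,0],"hand":1.0}

```text
clock: 13.85
ee_pos: [0.4745, 0.2789, 0.0476]
orientation: [-0.636, -0.309, 0.636, -0.309]
wrist_force: [0.3, -0.0, -1.2]
grip_width: 0.0128
```

Request:
step_arm:
  series:
    - {"translation":[0.1,0,0],"twist":[0,0,0],"hand":1.0}
    - {"translation":[0.2,0,0],"twist":[0,0,0],"hand":1.0}
    - {"translation":[0.2,0,0],"twist":[0,0,0],"hand":1.0}

```text
clock: 14.15
ee_pos: [0.4751, 0.2791, 0.0465]
orientation: [0.636, 0.309, -0.636, 0.309]
wrist_force: [0.1, 0.4, -1.6]
grip_width: 0.0131
```

```bash
python3 - <<'E'
from h import *
goal(.4765,.279,.0404,-38)
E
```

```text
t 14.15 pos [0.4751 0.2791 0.0465] yaw -38.16 w 0.0131 F [ 0.11  0.45 -1.61] T [ 0.04  -0.002 -0.023]
tilt x [ 2.e-04  1.e-04 -1.e+00] q [-0.871  0.51   0.419  1.76  -0.251  0.925 -1.013]
trans cm [ 0.61  0.12 -0.08] twist [-0.16 -0.01 -0.01]
```

Position is good and 6 mm remain. I'll feel for contact in small steps.

Request:
step_arm:
  series:
    - {"translation":[0.1,0,0],"twist":[0,0,0],"hand":1.0}
    - {"translation":[0.2,0,0],"twist":[0,0,0],"hand":1.0}
    - {"translation":[0.3,0,0],"twist":[0,0,0],"hand":1.0}
    - {"translation":[0.4,0,0],"twist":[0,0,0],"hand":1.0}

```text
clock: 14.55
ee_pos: [0.4749, 0.2791, 0.0425]
orientation: [0.636, 0.309, -0.636, 0.309]
wrist_force: [-0.2, -0.2, -1.8]
grip_width: 0.0127
```

Request:
step_arm:
  series:
    - {"translation":[0.05,0,0],"twist":[0,0,0],"hand":1.0}
    - {"translation":[0.1,0,0],"twist":[0,0,0],"hand":1.0}
    - {"translation":[0.1,0,0],"twist":[0,0,0],"hand":1.0}

```text
clock: 14.85
ee_pos: [0.4748, 0.2791, 0.0414]
orientation: [-0.636, -0.309, 0.636, -0.309]
wrist_force: [-0.7, 0.5, -1.8]
grip_width: 0.0128
```

Request:
step_arm:
  series:
    - {"translation":[0.05,0,0],"twist":[0,0,0],"hand":1.0}
    - {"translation":[0.1,0,0],"twist":[0,0,0],"hand":1.0}
    - {"translation":[0.1,0,0],"twist":[0,0,0],"hand":1.0}

```text
clock: 15.15
ee_pos: [0.4749, 0.2791, 0.0405]
orientation: [0.636, 0.309, -0.636, 0.309]
wrist_force: [-0.6, 0.5, -1.2]
grip_width: 0.0129
```

Request:
step_arm:
  series:
    - {"translation":[0.05,0,0],"twist":[0,0,0],"hand":1.0}
    - {"translation":[0.1,0,0],"twist":[0,0,0],"hand":1.0}
    - {"translation":[0.1,0,0],"twist":[0,0,0],"hand":1.0}

```text
clock: 15.45
ee_pos: [0.475, 0.2791, 0.0404]
orientation: [0.636, 0.309, -0.636, 0.309]
wrist_force: [-1.4, -0.7, 5.0]
grip_width: 0.0128
```

Request:
step_arm:
  series:
    - {"translation":[0.05,0,0],"twist":[0,0,0],"hand":1.0}
    - {"translation":[0.1,0,0],"twist":[0,0,0],"hand":1.0}
    - {"translation":[0.1,0,0],"twist":[0,0,0],"hand":1.0}

```text
clock: 15.75
ee_pos: [0.4751, 0.2792, 0.0404]
orientation: [0.636, 0.309, -0.636, 0.309]
wrist_force: [-3.8, -2.3, 11.5]
grip_width: 0.013
```

Contact came at TCP z = 0.0404, as predicted. I'll relax the push, then open slowly.

Request:
step_arm:
  series:
    - {"translation":[-0.07,0,0],"twist":[0,0,0],"hand":1.0}
    - {"translation":[-0.15,0,0],"twist":[0,0,0],"hand":1.0}
    - {"translation":[-0.15,0,0],"twist":[0,0,0],"hand":1.4}
    - {"translation":[-0.15,0,0],"twist":[0,0,0],"hand":1.8}
    - {"translation":[-0.15,0,0],"twist":[0,0,0],"hand":2.5}

```text
clock: 16.25
ee_pos: [0.475, 0.2792, 0.0398]
orientation: [0.636, 0.309, -0.636, 0.309]
wrist_force: [-0.6, 1.2, 0.5]
grip_width: 0.0254
```

```bash
python3 - <<'E'
from h import *
goal(.4765,.279,.0404,-38)
for n in ('scene',):
    im,d=viewer.get_image(n); np.savez(f'pics/{n}8.npz',im=im,d=d)
    c=proj(n,[.4765,.279,.05])[0].astype(int)
    cv2.imwrite(f'pics/{n}8.png',cv2.resize(im[c[1]-60:c[1]+60,c[0]-80:c[0]+80,::-1],(800,600),interpolation=cv2.INTER_CUBIC))
E
```

```text
t 16.25 pos [0.475  0.2792 0.0398] yaw -38.15 w 0.0254 F [-0.55  1.19  0.55] T [-0.06   0.02  -0.013]
tilt x [ 2.e-04 -1.e-04 -1.e+00] q [-0.869  0.519  0.415  1.765 -0.256  0.911 -1.01 ]
trans cm [-0.06  0.13 -0.08] twist [-0.15 -0.   -0.01]
```

View pics/scene8.png

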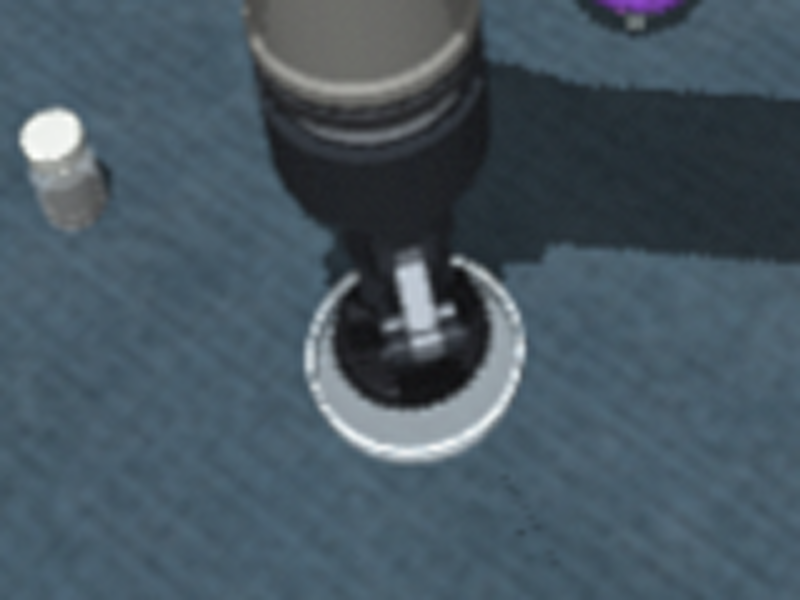

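The disc sits inside the dish outline, at (412,335) against the rim at (415,355), and the fingers are open. Rising straight up.

Request:
step_arm:
  series:
    - {"translation":[0,0,0],"twist":[0,0,0],"hand":3.2}
    - {"translation":[-0.4,0,0],"twist":[0,0,0],"hand":3.5}
    - {"translation":[-1.2,0,0],"twist":[0,0,0],"hand":3.5}
    - {"translation":[-2.5,0,0],"twist":[0,0,0],"hand":3.5}
    - {"translation":[-5,0,0],"twist":[0,0,0],"hand":3.5}

```text
clock: 16.8
ee_pos: [0.4738, 0.2786, 0.0901]
orientation: [-0.635, -0.309, 0.637, -0.309]
wrist_force: [0.9, 0.2, -0.1]
grip_width: 0.0349
```

Request:
step_arm:
  series:
    - {"translation":[-4,0,0],"twist":[0,0,0],"hand":3.5}
    - {"translation":[-8,0,0],"twist":[0,0,0],"hand":3.5}
    - {"translation":[-12,0,0],"twist":[0,0,0],"hand":3.5}
    - {"translation":[-14,0,0],"twist":[0,0,0],"hand":3.5}
    - {"translation":[-14,0,0],"twist":[0,0,0],"hand":3.5}

```text
clock: 17.3
ee_pos: [0.4775, 0.28, 0.2354]
orientation: [0.64, 0.31, -0.632, 0.309]
wrist_force: [0.6, 0.7, -0.1]
grip_width: 0.0344
```

```bash
python3 - <<'E'
from h import *
goal(.4765,.279,.0404,-38)
for n in ('scene','top'):
    im,d=viewer.get_image(n); np.savez(f'pics/{n}9.npz',im=im,d=d)
    cv2.imwrite(f'pics/{n}9.png',cv2.resize(im[:,:,::-1],(800,600)))
c=proj('scene',[.4765,.279,.05])[0].astype(int)
im=np.load('pics/scene9.npz')['im']
cv2.imwrite('pics/c9.png',cv2.resize(im[c[1]-60:c[1]+60,c[0]-80:c[0]+80,::-1],(800,600),interpolation=cv2.INTER_CUBIC))
x=np.load('pics/scene9.npz'); P=cloud('scene',x['d']); q=P[(x['im'].max(2)<75)&(np.hypot(P[...,0]-.4765,P[...,1]-.279)<.05)&(P[...,2]<.08)&(P[...,2]>.02)]
b=q[q[:,2]>.058]; print('bar',len(b),cv2.minAreaRect((b[:,:2]*1000).astype(np.float32)),np.median(b[:,2]))
dd=q[(q[:,2]<.042)]; print('disc',cv2.minEnclosingCircle((dd[:,:2]*1000).astype(np.float32)),np.percentile(dd[:,2],[10,50,90]))
E
```

```text
t 17.3 pos [0.4775 0.28   0.2354] yaw -38.17 w 0.0344 F [ 0.65  0.72 -0.15] T [-0.012 -0.038  0.046]
tilt x [ 0.0085  0.0058 -0.9999] q [-0.918  0.325  0.476  1.519 -0.153  1.324 -1.094]
trans cm [19.5  -0.08  0.33] twist [-0.17 -0.56 -0.18]
bar 177 ((474.4304504394531, 279.6409606933594), (48.745513916015625, 14.577740669250488), 52.24238586425781) 0.06176148743151111
disc ((475.7333068847656, 281.3123474121094), 31.4613094329834) [0.03273086 0.03508716 0.03771748]
```

View pics/c9.png

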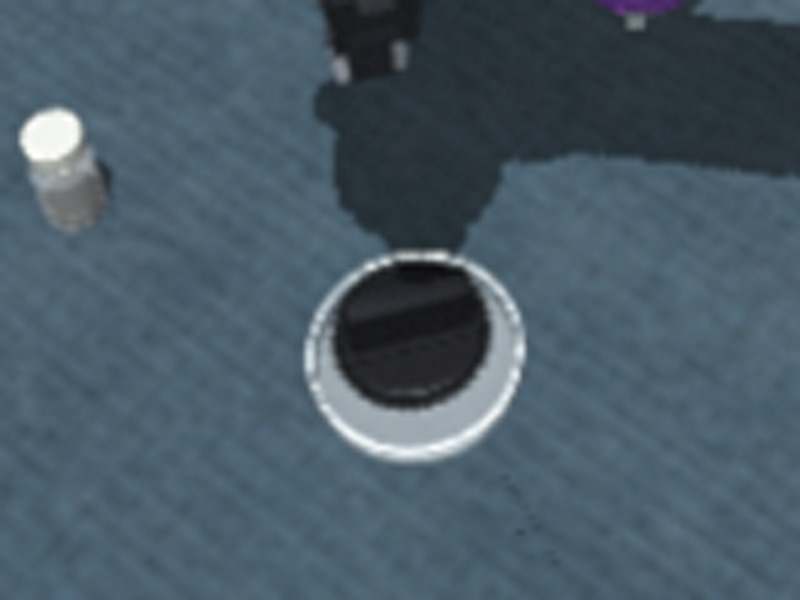

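View pics/scene9.png

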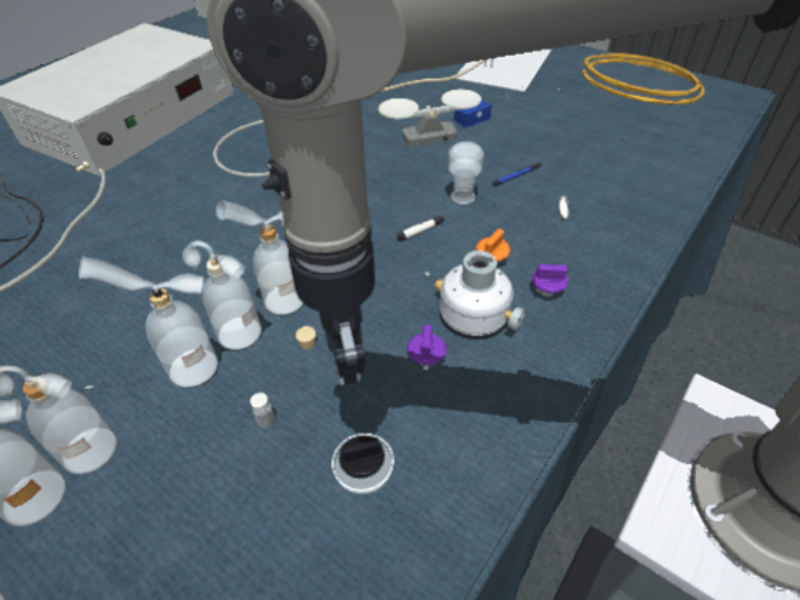

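The cap stands upright in the dish at (362,458). The bar top is at about 62 mm (63 expected) and its centre is at about (0.475, 0.280). The arm is clear, and the visible vial at (262,408) and the stopper at (306,338) haven't moved.

```bash
python3 -c "
from cell import manip
print(manip.observe()['qd'].round(4)); print(manip.job_done())"
```

```text
[-0.0011  0.0275 -0.0091  0.041  -0.003  -0.0026  0.0022]
the job is handed in; nothing more can be done
None
```

The black cap is off the tank and standing upright on its stem in the glass dish. I handed the job in at about 17 s of the 72 s allowed; no verdict came back.

- **First stop:** it was about 12° (0.21 rad) from the start. I felt it with a 30 N grip. The last reading before I backed off was 0.44 N m, above the 0.25 N m suggested.
- **Press and turn:** I pressed the cap down about 5 mm, confirmed by camera depth, at 9–10 N. I then turned it on to about 0.66 rad past the stop with little torque, and it lifted out freely.
- **Placing:** the cap touched the dish floor at the expected height. The push reached 11.5 N before I eased off and opened the fingers.
- **Last checks:** the bar top is at about 62 mm (63 expected) and the cap looks level. It is centred at about (0.475, 0.280), within about 3 mm of my estimate of the dish centre. The dish lies flat, and the gripper is about 17 cm above the cap.
- **Bystanders:** the stopper and one vial are where they started. The other vial was hidden behind the arm in the last scene picture. I saved a last top-view picture but did not look at it. The arm never went near that vial.

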